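Hold a heat-sink offcut on the saw board

ROBOT

A 7-joint arm with a two-finger parallel gripper is mounted at the origin on the work surface. World frame = base frame: x ahead of the robot, y to its left, z up, the work surface at z = 0. Lengths are in mm, angles in rad, forces in N, time in s.
With the tool pointing down it reaches from about 400 to 875 mm from the base axis. Payload 4.4 kg.
Tool frame: the origin (TCP) lies between the finger pads, 19 mm behind the fingertips; this is the grasp point; z points along the fingers, y is the line along which they close (so a half turn about z gives the same grasp; the last joint's range is limited). The gripper opens to 85 mm and grips with 20 to 120 N. Pads are 22 mm wide; open, the fingers measure 114 mm over their backs; the gripper's body (76 mm by 85 mm) begins 54 mm behind the grasp point. The pads swing forward as they close: fully open they stand 13 mm farther back than shut.
Start: joints at [-1.387, 0.628, 0.038, 1.517, -0.027, 0.996, -0.02], TCP at [160.662, 629.845, 250.013] pointing down, gripper open.
Joint ranges: [-3.06, 3.06], [-0.37, 2.12], [-1.25, 1.32], [0.18, 2.47], [-1.1, 4.24], [0.23, 1.98], [-2.94, 2.94]. Speed limits (rad/s): [2.57, 2.57, 3.14, 3.14, 3.14, 3.14, 3.14].

INTERFACE

Orientations are given as [roll, pitch, yaw] about the fixed x, y, z axes, in that order (R = Rz(yaw) Ry(pitch) Rx(roll)).
In Python, from cell import ctrl gives the robot as it stands.
- The arm moves only by the tool carry_out, never from a script. Its argument "deltas" is one flat list of numbers, 7 for each row, row after row: the turn, a rotation vector about the tool's x, y, z in degrees, then the shift along the tool's x, y, z in m, then the closure, from -1 (fully open) to 1 (shut). In form: [wx, wy, wz, dx, dy, dz, claw, wx, wy, wz, dx, dy, dz, claw, ...]. A call has 1 to 12 rows; each row shifts and turns the commanded pose from where the row before left it, along the tool's axes as they then stand; what a row does not reach is not made up. A row lasts 1/8 s, in which the tool goes at most 62.5 mm and 10.7 degrees, less where a joint would pass 70% of its speed; a pose out of reach is approached as far as the arm can. A call with a gripper value outside its range is refused whole. The fingers move at their own pace and stop on an object; the grip force is fixed at half the most. Time passes only in rows, so rows that do not move let the fingers close. It gives the time, the measured TCP pose, the force, the opening and the grip force at its end, in the units of the state.
- ctrl.read_state(): the state, without advancing time (a new reading comes with each control period).
- ctrl.get_image(name): name is "side" or "top" or "wrist"; returns the picture (480x640x3 uint8, red, green, blue); there is no depth.
- ctrl.calibration(name): a dict with "mtx" (3x3 intrinsics, pixels), "R" (3x3) and "t" (3): a world point X has camera coordinates R X + t. Camera axes: x right, y down, z forward; pixel columns grow to the right and rows downward; lengths in mm; the calibration is good to about 2 mm. A picture is of the moment at which its call begins: read the wrist's pose just before it. calibration takes no time and is no camera call; for the wrist camera it gives the pose at the moment of the call.
- ctrl.finish_job(): hands the job in; it is judged then, once.
The state is a dict: "clock": time; "qpos": joint angles; "qd": joint speeds; "tau": joint torques, N m; "eef_pos": TCP position; "tool_rot": TCP orientation; "force": force on the tool from outside, world axes, zero at the start; "torque": the same for the moment, N m; "width": finger opening in mm; "gripper_force": force on a finger pad.
Only numpy, scipy, OpenCV 4.12 (cv2) and the standard library are available. Lean on these libraries where they do the work, as an engineer would, in place of code of your own. Each camera call takes 0.05 s, during which the arm holds its last target. There are 200 camera calls.

TASK

Lift the lid off the green offcut tin by its knob and set it down flat, knob up, on a clear patch of bench. Take out the heat-sink offcut and lay it fins up on the saw board, lengthwise along the fence with its end up to the stop block, then press it home with one diagonal push, firmly down onto the bed and against the fence at the same time (about 10 N each way), with your hand on the stop-block side of the saw slot. Finish while still holding that push, as if a colleague were about to saw, and do not disturb the other things on the bench.

Things in the scene. Friction and masses are not known exactly. Their poses are not given: they have to be found in the camera images.
- tin: Open square green steel tin, 158 x 158 mm outside, 42 mm high, walls and floor 4 mm thick; fixed to the bench. Origin: centre of its underside, on the bench; axes along its sides, z up. The heat sink lies in it under the lid, fins up, centred within 8 mm (x and y), its length along the tin's y axis within 0.12 rad.
- lid: Loose flat green steel lid, 168 x 168 mm, 130 to 225 g, lying on the tin's rim: a 3 mm plate with an 8 mm skirt down its edges that hangs loosely outside the tin. Origin: centre of its underside at the skirt's lower edge (so z = 0 when it lies on the bench, 34 mm on the tin); plate top 11 mm above the origin. Clear bench for it: right of the tin (-y), short of the multimeter.
- lid_knob (a point): Middle of the lid's black knob, at the lid's centre: a round knob 25 mm across and 27 mm tall, standing on the plate; this point lies 13.5 mm above the plate's top face, 24.5 mm above the lid's origin.
- heat_sink: Offcut of black aluminium heat-sink profile, 120 mm long (y), 56 wide (x), 28 tall, 130 to 250 g: flat base 5 mm thick, two 3 mm thick upright fins along each long side (outer ones flush with the sides, so it can be gripped across 56 mm), between them a bare land 36 mm wide, open at both ends. Origin: centre of underside; fins along +z. Either end may go to the stop.
- saw_board: Plywood bed of the saw board, 180 mm deep (x) by 240 wide (y), flat top 18 mm above the bench; screwed down. Origin: on bench level, 60 mm in front of the fence's face and midway along it; x points to the fence (away from the robot), y along the fence towards the stop-block side, z up. The bed spans x = -95 to +85, y = -120 to +120 mm.
- fence: Wooden fence on the bed's far edge, 240 mm long, 25 mm thick, 32 mm high above the bed; fixed. Origin: on the bed top, at the foot of the face that looks to the robot, midway along; axes as the saw board's (the work side is -x).
- stop_block: Aluminium stop block clamped to the fence, 30 mm along it, 45 out from it, 36 high above the bed with its strap; does not move. Origin: the corner where bed top, fence face and the block's work face meet; axes as the saw board's. The work goes to its -x, -y side: when home, the heat sink's origin is at x = -28, y = -60, z = 0 mm in this frame.
- saw_slot (a point): The saw slot, a 3 mm wide upright gap right through the fence, at bed top on the fence's face, 90 to 114 mm from the stop block's work face on its -y side; axes as the saw board's. The hand belongs on its +y side, the TCP at least 20 mm from it.
- hacksaw: Bystander: small red-framed hacksaw, 365 mm long, lying left of the saw board; origin under the middle of its blade.
- mouse: Bystander: red and black computer mouse, 100 x 60 x 34 mm.
- solder_reel: Bystander: blue-flanged solder reel, 56 mm across, 40 mm tall, standing behind the tin.
- flux_bottle: Bystander: amber bottle with red cap, 40 mm across, 85 mm tall, behind the tin.
- screw_jar: Bystander: clear jar with blue cap, 64 mm across, 65 mm tall, at the back of the bench.
- screwdriver: Bystander: yellow-handled screwdriver, 190 mm long, lying left of the saw board, in front of the laptop; origin under its middle.
- multimeter: Bystander: yellow multimeter, 170 x 82 x 42 mm, lying on the right of the bench.
There are look-alikes about, which are no part of the job. What is shaped like the lid but brown is not meant.

How it is judged:
By the outcome, as a careful person would: the job done as asked, in the order asked, and still so for the second after the job is handed in, while the arm keeps its last pose, push and grip.
It also fails if it takes over 58 s, if anything falls off the work surface, if the arm or the gripper's body presses on something with over 40 N, if the wrist force passes 120 N, or if a joint passes its speed limit or range.

## Working session

There is one attempt and no reset: what is moved stays moved. The work goes in short steps, Python scripts to look and compute and a tool call to move; the robot and the scene stay as the last step left them, time stands still between calls to the robot, and variables do not carry over. Pictures are saved under pics/ and viewed, at most 10 in all, crops included, and the job is handed in when it is done.

Besides the shell and the picture viewer there is one more tool, called after "Request:" as name(argument=value, ...) on one line, values as JSON. carry_out: Moves the arm, as the interface text tells. Its arguments: {"type":"object","properties":{"deltas":{"type":"array"}},"required":["deltas"]}

```bash
mkdir -p pics; ls
python3 - <<'E'
from cell import ctrl
import cv2
s=ctrl.read_state();print(s)
for n in("top","side"):
    im=ctrl.get_image(n);cv2.imwrite(f"pics/{n}0.png",im[:,:,::-1])
    c=ctrl.calibration(n);print(n,c)
E
```

```text
pics
{'clock': 0.0, 'qpos': array([-1.38678515,  0.62936038,  0.03844067,  1.5183901 , -0.02702433,
        0.99627451, -0.0199873 ]), 'qd': array([-0.00068794, -0.0007174 ,  0.00035658, -0.00041865,  0.00100861,
       -0.00180478,  0.00045482]), 'tau': array([-2.06585919e-04, -5.63414276e+01,  1.22658782e+00, -1.93430507e+01,
        1.11626589e-02,  1.09183238e-02, -6.59420081e-06]), 'eef_pos': array([160.51123476, 629.25566582, 249.07271106]), 'tool_rot': array([-3.13967807e+00,  5.20394591e-06,  2.89178148e+00]), 'force': array([-0.56800563, -0.3940105 , -0.49449049]), 'torque': array([-0.02798139,  0.01721556,  0.0608225 ]), 'gripper_force': 0.0, 'width': 85.41633799456801}
top {'mtx': array([[536.36891679,   0.        , 321.92228276],
       [  0.        , 536.36891679, 239.99323689],
       [  0.        ,   0.        ,   1.        ]]), 'R': array([[-0.00208838, -0.99996938, -0.00754215],
       [-0.99820298,  0.00253625, -0.05986967],
       [ 0.05988696,  0.00740357, -0.99817771]]), 't': array([  44.29812358,  466.04361217, 1330.57871172])}
side {'mtx': array([[560.28536309,   0.        , 326.21022477],
       [  0.        , 560.28536309, 237.09968669],
       [  0.        ,   0.        ,   1.        ]]), 'R': array([[ 0.94441817, -0.32869467,  0.00584283],
       [-0.2412726 , -0.7050869 , -0.66681331],
       [ 0.22329768,  0.62834089, -0.7452019 ]]), 't': array([-429.81182893,  179.08437807, 1584.7169252 ])}
```

View pics/top0.png

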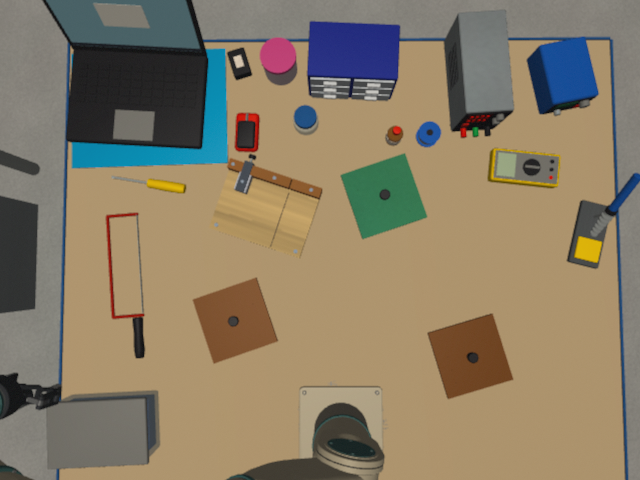

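View pics/side0.png

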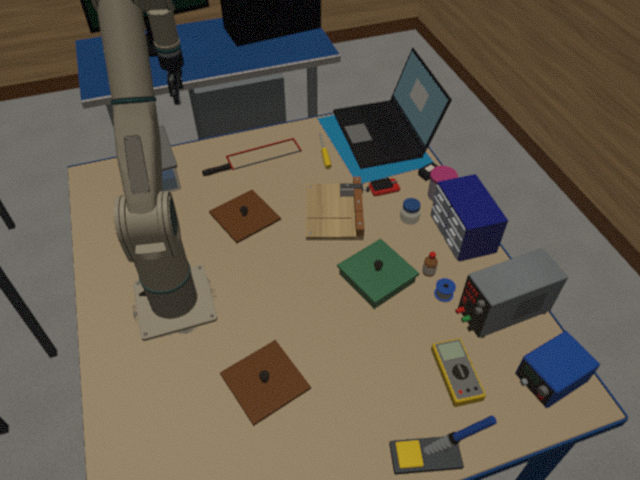

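Candidates for the lid: green at top (384,194), side (378,265); brown at top (233,321) and (473,357). By the description, green is the lid. The stop block is at (245,176) and the slot is near (285,205). Next, one close crop covering both.

Run:
```python
import cv2
im=cv2.imread("pics/top0.png")[145:265,205:435]
cv2.imwrite("pics/crop1.png",cv2.resize(im,None,fx=3.4,fy=3.4,interpolation=cv2.INTER_CUBIC))
im=cv2.imread("pics/side0.png")[165:315,295:435]
cv2.imwrite("pics/crop2.png",cv2.resize(im,None,fx=4,fy=4,interpolation=cv2.INTER_CUBIC))
```

```text
(no output)
```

View pics/crop1.png

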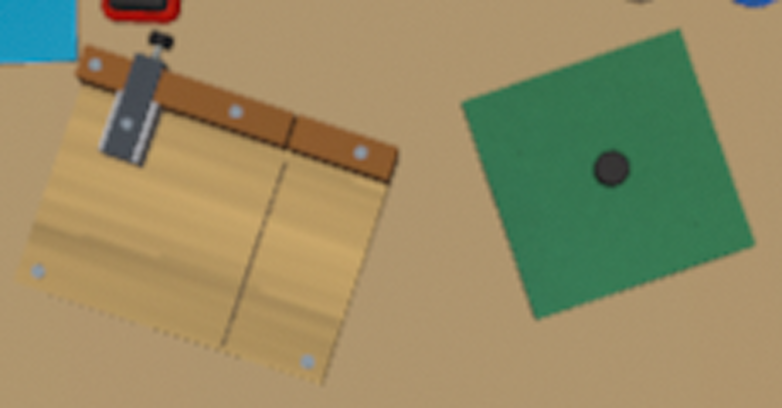

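View pics/crop2.png

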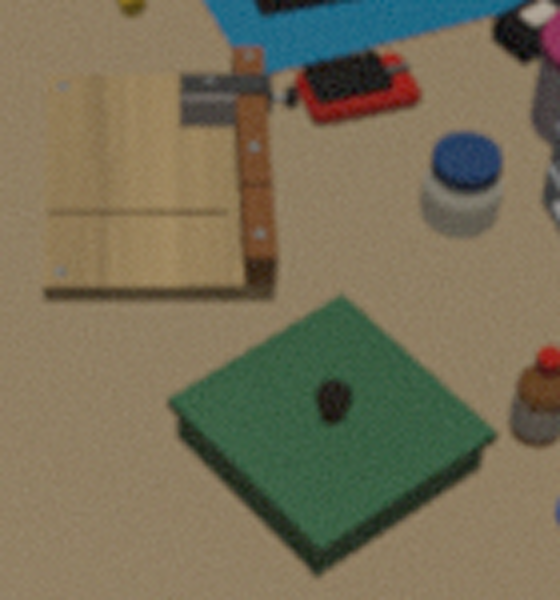

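The crop confirms the green lid, with corners in crop1 at (461,102), (680,30), (755,244), (535,320) and the knob at (611,168). It also shows the board corners, the stop block at about (130,110) and the slot at about (285,155). Next I'll fit the poses using both views.

```bash
cat > h.py <<'E'
import numpy as np, cv2, pickle
from cell import ctrl
from scipy.optimize import least_squares
from scipy.spatial.transform import Rotation as Ro
def proj(c,P):
    q=np.atleast_2d(P)@c["R"].T+c["t"]; q=q@c["mtx"].T; return q[:,:2]/q[:,2:]
def crop(uv,off,f): return (np.array(uv,float)+.5)/f-.5+np.array(off)
def place(p,P):
    x,y,a=p; P=np.atleast_2d(np.array(P,float)); c,s=np.cos(a),np.sin(a)
    return np.c_[x+c*P[:,0]-s*P[:,1], y+s*P[:,0]+c*P[:,1], P[:,2]]
def fit(obs,p0):
    "obs: list of (calib, local pts, pixels)"
    f=lambda p: np.concatenate([(proj(c,place(p,L))-px).ravel() for c,L,px in obs])
    r=least_squares(f,p0,loss="soft_l1"); return r.x,r.fun
def tool(s=None):
    s=s or ctrl.read_state(); return np.array(s["eef_pos"]),Ro.from_euler("xyz",s["tool_rot"])
def delta(pos,yaw,s=None,frm=None):
    "rotvec deg and shift mm (start tool axes) to a tool-down pose (roll pi)"
    p,R=frm or tool(s); T=Ro.from_euler("xyz",[np.pi,0,yaw])
    return (R.inv()*T).as_rotvec(degrees=True).round(2), (R.inv().apply(np.array(pos)-p)).round(1)
E
python3 - <<'E'
from h import *
t,s=ctrl.calibration("top"),ctrl.calibration("side")
ct=lambda u:crop(u,(205,145),3.4); cs=lambda u:crop(u,(295,165),4)
h=84
tl=[(461,102),(680,30),(755,244),(535,320),(611,168)]
sl=[(342,296),(497,437),(320,545),(168,402),(333,396)]
L=[(h,h,45),(h,-h,45),(-h,-h,45),(-h,h,45)]
# order in top: left-up=+x+y, right-up=+x-y, right-low=-x-y, left-low=-x+y
p,r=fit([(t,L+[(0,0,72)],ct(tl)),(s,[L[0],L[1],L[2],L[3]],cs(sl[:4]))],[600,-100,.3])
print("lid",p.round(3),r.round(1))
for n,q in(("t",[(t,L+[(0,0,72)],ct(tl))]),("s",[(s,L,cs(sl[:4]))])): print(n,fit(q,p)[0].round(3))
B=[(-95,-120,0),(-95,120,0),(85,-120,50),(85,120,50)]; bt=[(323,384),(17,283),(399,150),(86,45)]
B2=[(-95,-120,0),(-95,120,18),(85,120,50),(60,120,50),(60,-120,50)]; bs=[(45,298),(48,72),(263,47),(235,47),(246,258)]
p,r=fit([(t,B,ct(bt)),(s,B2,cs(bs))],[600,180,-.3]); print("board",p.round(3),r.round(1))
print("t",fit([(t,B,ct(bt))],p)[0].round(3),"s",fit([(s,B2,cs(bs))],p)[0].round(3))
E
```

```text
lid [ 5.72889e+02 -1.09011e+02  3.22000e-01] [ 0.1 -0.1  0.1 -0.5  0.5  0.7  0.3  0.2  0.5  0.1  0.  -1.5  0.1 -1.9
 -0.1  0.4 -0.2 -1.8]
t [ 5.73073e+02 -1.08280e+02  3.22000e-01]
s [ 5.71005e+02 -1.13871e+02  3.21000e-01]
board [ 5.49738e+02  1.82642e+02 -3.29000e-01] [-0.   0.6  0.6 -0.   0.4 -0.6  0.3 -0.6 -0.6  0.3 -0.1 -0.   0.1 -0.9
 -0.4 -0.9 -0.3 -0.7]
t [ 5.49269e+02  1.83417e+02 -3.28000e-01] s [ 5.49832e+02  1.80530e+02 -3.31000e-01]
```

Run:
```python
from h import *
print(delta([573,-109,220],1.893))
```

```text
(array([-9.000e-02,  5.000e-02,  5.723e+01]), array([-582.2, -613.4,   30.2]))
```

Request:
carry_out(deltas=[0,0,0,-0.036,-0.038,0.002,-1,0,0,0,-0.036,-0.038,0.002,-1,0,0,0,-0.036,-0.038,0.002,-1,0,0,0,-0.036,-0.038,0.002,-1,0,0,0,-0.036,-0.038,0.002,-1,0,0,0,-0.036,-0.038,0.002,-1,0,0,0,-0.036,-0.038,0.002,-1,0,0,0,-0.036,-0.038,0.002,-1,0,0,0,-0.036,-0.038,0.002,-1,0,0,0,-0.036,-0.038,0.002,-1,0,0,0,-0.036,-0.038,0.002,-1,0,0,0,-0.036,-0.038,0.002,-1])

```text
clock: 1.6
eef_pos: [467.1, 79.7, 225.8]
tool_rot: [3.142, -0.0, 2.892]
force: [0.6, 0.3, -0.4]
width: 85.5
gripper_force: 0.0
```

Run:
```python
from h import *
print(ctrl.read_state()['qpos'],tool()[0],delta([573,-109,220],1.893))
```

```text
[-0.28273618  0.41575575  0.07526405  2.02292549 -0.04715799  0.70470744
  1.14319831] [467.05214947  79.67481683 225.80535378] (array([-0.000e+00, -2.000e-02,  5.723e+01]), array([-149.3, -156.6,    5.8]))
```

Request:
carry_out(deltas=[0,0,0,-0.0373,-0.039,0.001,-1,0,0,0,-0.0373,-0.039,0.001,-1,0,0,0,-0.0373,-0.039,0.001,-1,0,0,0,-0.0373,-0.039,0.001,-1,0,0,9.54,0,0,0,-1,0,0,9.54,0,0,0,-1,0,0,9.54,0,0,0,-1,0,0,9.54,0,0,0,-1,0,0,9.54,0,0,0,-1,0,0,9.54,0,0,0,-1])

```text
clock: 2.85
eef_pos: [572.2, -106.7, 221.6]
tool_rot: [-3.141, -0.0, 1.887]
force: [-0.3, -0.2, -0.3]
width: 85.4
gripper_force: 0.0
```

Run:
```python
from h import *
c=ctrl.calibration("wrist"); im=ctrl.get_image("wrist"); cv2.imwrite("pics/w1.png",im[:,:,::-1])
pickle.dump(c,open("w1.pkl","wb"))
print(ctrl.read_state()['qpos'],tool()[0],delta([573,-109,68],1.893)); print(proj(c,place([573,-109,.322],[(0,0,72),(84,84,45),(84,-84,45),(-84,-84,45),(-84,84,45)])).round())
```

```text
[-0.09759856  0.58879762  0.3671397   1.75027217 -0.26762885  0.85285776
  0.70262518] [ 572.27217596 -106.60223835  221.55949701] (array([-0.05, -0.02, -0.58]), array([-2.600e+00,  1.000e-01,  1.536e+02]))
[[331. 225.]
 [438. 111.]
 [423. 304.]
 [240. 305.]
 [223. 113.]]
```

View pics/w1.png

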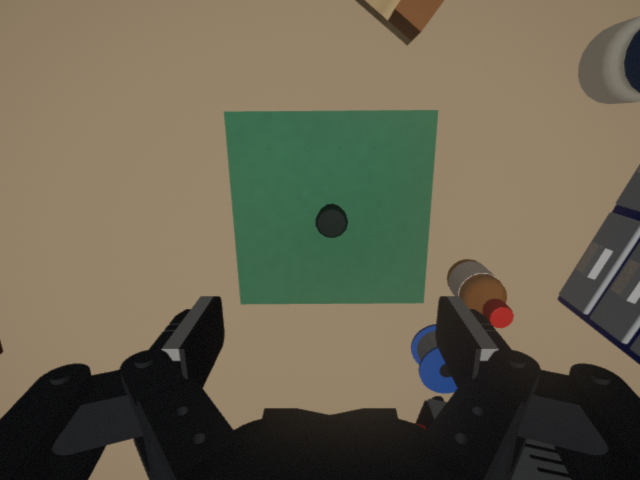

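The wrist view confirms the lid fit. Corners at (225,111), (438,110), (424,303), (240,304) and the knob at (331,221) match the projections within a few pixels. Descending to grip.

Request:
carry_out(deltas=[0,0,-0.3,-0.0026,0,0.05,-1,0,0,0,0,0,0.05,-1,0,0,0,0,0,0.035,-1,0,0,0,0,0,0.018,-1,0,0,0,0,0,0,1,0,0,0,0,0,0,1,0,0,0,0,0,0,1,0,0,0,0,0,0,1,0,0,0,0,0,0,1,0,0,0,0,0,0,1])

```text
clock: 4.15
eef_pos: [574.3, -109.5, 70.5]
tool_rot: [3.139, 0.001, 1.898]
force: [-0.6, 0.6, 5.3]
width: 23.1
gripper_force: 58.5
```

Request:
carry_out(deltas=[0,0,0,0,0,-0.01,1,0,0,0,0,0,-0.02,1,0,0,0,0,0,-0.03,1,0,0,0,0,0,-0.03,1,0,0,0,0,0,-0.03,1,0,0,0,0,0,0,1])

```text
clock: 4.9
eef_pos: [574.8, -109.7, 191.7]
tool_rot: [3.137, 0.002, 1.898]
force: [0.3, -0.3, -2.8]
width: 22.6
gripper_force: 59.0
```

Run:
```python
from h import *
print(delta([445,-365,150],1.898), ctrl.read_state()['force'])
```

```text
(array([0.27, 0.14, 0.  ]), array([-199.9, -205.2,   41.2])) [ 0.29128609 -0.31923067 -2.7605781 ]
```

Request:
carry_out(deltas=[0,0,0,-0.02,-0.02,0,1,0,0,0,-0.03,-0.03,0,1,0,0,0,-0.03,-0.031,0,1,0,0,0,-0.03,-0.031,0,1,0,0,0,-0.03,-0.031,0.01,1,0,0,0,-0.03,-0.032,0.01,1,0,0,0,-0.02,-0.02,0.02,1,0,0,0,-0.01,-0.01,0.02,1,0,0,0,0,0,0.02,1,0,0,0,0,0,0,1])

```text
clock: 6.15
eef_pos: [442.6, -362.4, 106.7]
tool_rot: [-3.14, -0.005, 1.899]
force: [0.5, 0.4, -2.3]
width: 23.1
gripper_force: 59.0
```

Run:
```python
from h import *
print(tool()[0])
a=[ctrl.get_image(n)[:,:,::-1] for n in("top","side")]
cv2.imwrite("pics/m1.png",np.hstack([a[0][100:400,320:640],a[1][220:480,300:620] if 0 else a[1][180:480,220:540]]))
```

```text
[ 442.64536835 -362.43844958  106.66247915]
```

View pics/m1.png

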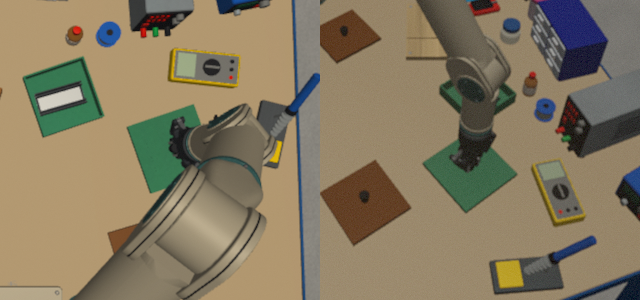

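Left half: the lid is held level over clear bench, clear of the multimeter, brown lid and soldering iron. The heat sink is visible in the open tin at top (379,198). Lowering.

Request:
carry_out(deltas=[0,0,0,0,0,0.03,1,0,0,0,0,0,0.02,1,0,0,0,0,0,0.01,1,0,0,0,0,0,0.005,1,0,0,0,0,0,0.003,1,0,0,0,0,0,0.002,1,0,0,0,0,0,0,1])

```text
clock: 7.12
eef_pos: [443.6, -364.7, 39.3]
tool_rot: [3.141, 0.0, 1.898]
force: [-0.2, 0.9, -2.0]
width: 22.8
gripper_force: 59.0
```

Request:
carry_out(deltas=[0,0,0,0,0,0.001,1,0,0,0,0,0,0.001,1,0,0,0,0,0,0.001,1,0,0,0,0,0,0,1])

```text
clock: 7.62
eef_pos: [443.5, -364.7, 36.6]
tool_rot: [3.141, 0.0, 1.898]
force: [-1.4, 0.6, 4.7]
width: 22.8
gripper_force: 59.7
```

Request:
carry_out(deltas=[0,0,0,0,0,0,-1,0,0,0,0,0,0,-1,0,0,0,0,0,0,-1,0,0,0,0,0,0,-1,0,0,0,0,0,-0.03,-1,0,0,0,0,0,-0.05,-1,0,0,0,0,0,-0.05,-1,0,0,0,0,0,-0.05,-1])

```text
clock: 8.62
eef_pos: [443.3, -364.4, 217.6]
tool_rot: [-3.142, -0.0, 1.898]
force: [-0.0, -0.5, -0.3]
width: 85.6
gripper_force: 0.0
```

Request:
carry_out(deltas=[0,0,0,0.037,0.036,0,-1,0,0,0,0.037,0.036,0,-1,0,0,0,0.037,0.036,0,-1,0,0,0,0.037,0.036,0,-1,0,0,0,0.037,0.036,0,-1,0,0,0,0.02,0.025,0,-1,0,0,0,0,0,0,-1])

```text
clock: 9.5
eef_pos: [573.1, -100.8, 215.6]
tool_rot: [3.141, -0.001, 1.904]
force: [-1.1, -0.4, 0.8]
width: 85.2
gripper_force: 0.0
```

Run:
```python
from h import *
c=ctrl.calibration("wrist"); im=ctrl.get_image("wrist"); pickle.dump(c,open("w2.pkl","wb"))
cv2.imwrite("pics/w2full.png",im[:,:,::-1])
print(ctrl.read_state()['qpos'],tool()[0],delta([573,-109,68],1.893)); print(proj(c,place([573,-109,.322],[(79,79,42),(79,-79,42),(-79,-79,42),(-79,79,42)])).round())
cv2.imwrite("pics/w2.png",cv2.resize(im[90:330,200:470,::-1],None,fx=2.4,fy=2.4,interpolation=cv2.INTER_CUBIC))
```

```text
[-0.09492001  0.59302809  0.3539766   1.75895581 -0.26391739  0.83695565
  0.71147864] [ 571.91013535 -103.34420313  215.7151039 ] (array([-0.02, -0.01,  0.44]), array([ -5.7,  -0.7, 147.7]))
[[429. 127.]
 [413. 308.]
 [239. 306.]
 [227. 125.]]
```

View pics/w2.png

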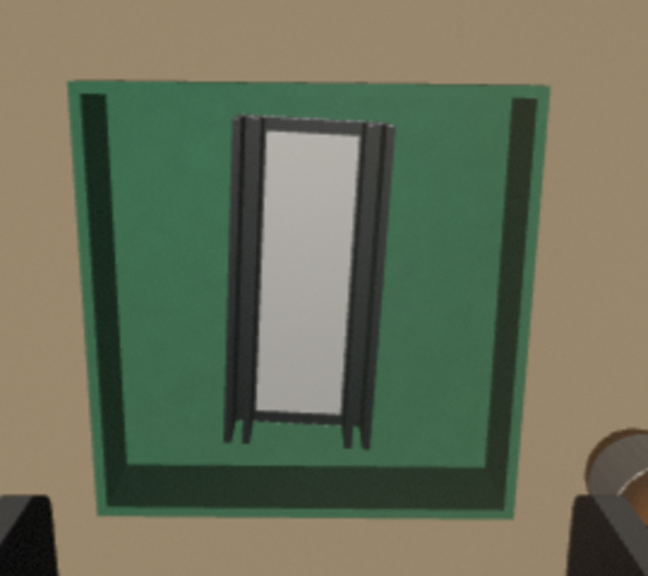

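Run:
```python
from h import *
c=pickle.load(open("w2.pkl","rb")); k=lambda u:crop(u,(200,90),2.4)
a=79
tp,r=fit([(c,[(-a,a,42),(a,a,42),(a,-a,42),(-a,-a,42)],k([(68,82),(549,87),(514,518),(98,516)]))],[573,-109,.322]);print("tin",tp.round(3),r.round(1))
for z in(32,4):
    p,r=fit([(c,[(-28,60,z),(28,60,z),(28,-60,32),(-28,-60,32)],k([(233,117),(395,125),(371,449),(224,441)]))],tp);print(z,p.round(3),r.round(1))
p,r=fit([(c,[(-28,60,32),(28,60,32),(28,-60,32),(-28,-60,32)],k([(233,117),(395,125),(371,449),(224,441)]))],tp)
yaw=p[2]+np.pi/2
print(delta([p[0],p[1],27],yaw))
```

```text
tin [ 5.73254e+02 -1.07812e+02  3.25000e-01] [-0.7 -0.3  0.9 -0.6  0.3  1.  -0.4  0.6]
32 [ 5.70339e+02 -1.01645e+02  2.81000e-01] [-0.4 -0.2  0.4  0.1 -0.  -0.1  0.   0.3]
4 [ 5.70735e+02 -1.02276e+02  2.78000e-01] [ 2.7 -0.8 -2.1 -0.6 -0.1  0.7  0.   1. ]
(array([-0.02, -0.01,  2.8 ]), array([  2.1,  -0.9, 188.7]))
```

Request:
carry_out(deltas=[0,0,2.8,0.001,0,0.03,-1,0,0,0,0,0,0.04,-1,0,0,0,0,0,0.04,-1,0,0,0,0,0,0,-1,0,0,0,0,0,0,-1])

```text
clock: 10.18
eef_pos: [571.9, -105.1, 107.3]
tool_rot: [3.14, 0.001, 1.847]
force: [0.2, 0.6, 0.6]
width: 85.2
gripper_force: 0.0
```

Run:
```python
from h import *
print(tool()[0],delta([570.3,-101.7,30],.281+np.pi/2))
```

```text
[ 571.85351266 -105.08270399  107.25932893] (array([ 0.07,  0.08, -0.25]), array([ 3.8, -0.7, 77.3]))
```

Request:
carry_out(deltas=[0,0,0,0.0038,-0.0007,0.03,-1,0,0,0,0,0,0.025,-1,0,0,0,0,0,0.015,-1,0,0,0,0,0,0.007,-1,0,0,0,0,0,0,-1])

```text
clock: 10.8
eef_pos: [570.1, -100.4, 29.5]
tool_rot: [3.141, 0.0, 1.849]
force: [-0.5, 0.2, 0.3]
width: 85.2
gripper_force: 0.0
```

Request:
carry_out(deltas=[0,0,0,0,0,0,1,0,0,0,0,0,0,1,0,0,0,0,0,0,1,0,0,0,0,0,0,1])

```text
clock: 11.3
eef_pos: [570.3, -100.3, 30.0]
tool_rot: [3.14, 0.001, 1.849]
force: [-0.4, 1.2, 5.8]
width: 54.6
gripper_force: 64.7
```

Request:
carry_out(deltas=[0,0,0,0,0,-0.01,1,0,0,0,0,0,-0.03,1,0,0,0,0,0,-0.04,1,0,0,0,0,0,-0.04,1,0,0,0,0,0,0,1])

```text
clock: 11.92
eef_pos: [571.7, -100.7, 152.3]
tool_rot: [3.136, 0.003, 1.849]
force: [0.1, -1.1, -2.4]
width: 54.6
gripper_force: 64.3
```

Run:
```python
from h import *
s=ctrl.calibration("side");t=ctrl.calibration("top");b=[549.5,183,-.329]
r=least_squares(lambda v:(proj(s,place(b,[(15,v[0],18),(60,v[0],18)]))-crop([(183,125),(236,125)],(295,165),4)).ravel(),[70]);print(r.x,r.fun)
v=r.x[0]
print("top crop of stop base corner",(proj(t,place(b,[(15,v,18),(60,v,18),(15,v,54)]))-(205,145))*3.4)
P=place(b,[(5,v-70,0)])[0]; P[2]=140; print(P,ctrl.read_state()['force'],ctrl.read_state()['width'],tool()[0],delta(P,b[2]+np.pi/2))
```

```text
[55.28705348] [-0.87931958  0.0261271  -0.47701299  0.02735542]
top crop of stop base corner [[144.06243763 167.5803279 ]
 [164.01742368 110.45414289]
 [136.74939853 160.33501773]]
[549.47812327 167.4606848  140.        ] [ 0.10786511 -1.06275799 -2.3618627 ] 54.59770567623055 [ 571.6993325  -100.6807091   152.32128936] (array([ 0.37,  0.05, 34.8 ]), array([264. ,  52.3,  11.9]))
```

Request:
carry_out(deltas=[0,0,0,0.03,0.006,0,1,0,0,0,0.045,0.009,0,1,0,0,0,0.045,0.009,0,1,0,0,0,0.045,0.009,0,1,0,0,0,0.045,0.009,0,1,0,0,8.7,0.04,0.01,0,1,0,0,8.7,0.014,0,0,1,0,0,8.7,0,0,0,1,0,0,8.7,0,0,0,1,0,0,0,0,0,0,1,0,0,0,0,0,0,1])

```text
clock: 13.3
eef_pos: [548.7, 168.3, 148.4]
tool_rot: [-3.141, 0.001, 1.244]
force: [-0.7, -0.1, -2.0]
width: 54.5
gripper_force: 64.2
```

Run:
```python
from h import *
c=ctrl.calibration("wrist"); im=ctrl.get_image("wrist"); pickle.dump(c,open("w3.pkl","wb"))
cv2.imwrite("pics/w3.png",im[:,:,::-1]); print(tool(),delta([549.5,167.5,140],-.329+np.pi/2))
b=[549.5,183,-.329];print(proj(c,place(b,[(60,55,18),(15,55,18),(15,55,54),(60,120,50),(60,120,18),(-95,120,18)])).round())
```

```text
(array([548.90627886, 168.26390419, 148.57833953]), Rotation.from_matrix(array([[ 3.21371304e-01,  9.46952832e-01, -9.04975773e-04],
                            [ 9.46953166e-01, -3.21371559e-01, -1.47755201e-04],
                            [-4.30750682e-04, -8.09485392e-04, -9.99999580e-01]]))) (array([-0.05,  0.02,  0.1 ]), array([-0.5,  0.8,  8.6]))
[[414. 129.]
 [347. 129.]
 [350. 130.]
 [436.   4.]
 [422.  20.]
 [171.  19.]]
```

View pics/w3.png

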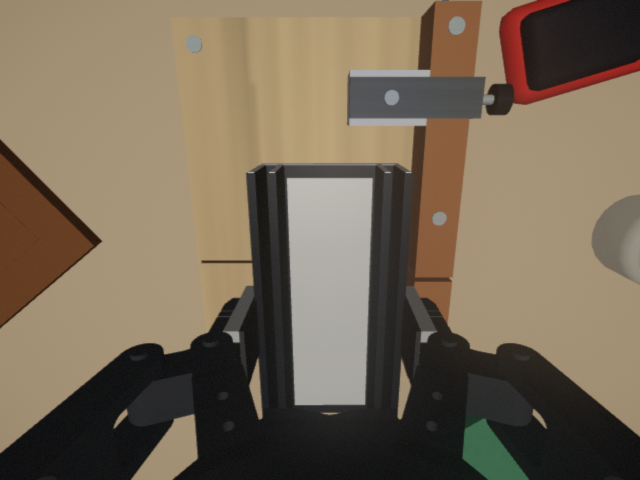

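Measured in w3: bed corner (173,18), stop outer work-face edge (348,125), inner near (414,125) and fence top edge (432,3). All are within about 2 mm of the fit, and the sink is held straight. Moving to place it.

Run:
```python
from h import *
b=[549.5,183,-.329];c=pickle.load(open("w3.pkl","rb"))
P=place(b,[(8,56-68,0)])[0]; P[2]=50; print(P,delta(P,b[2]+np.pi/2))
for y in(-34,-44,-54,-60):print(y,proj(c,place(b,[(60,y,18),(60,y,50)])).round().tolist())
```

```text
[553.19376542 169.05883444  50.        ] (array([-0.05,  0.02,  0.1 ]), array([ 2.2,  3.9, 98.6]))
-34 [[406.0, 254.0], [416.0, 271.0]]
-44 [[405.0, 266.0], [415.0, 285.0]]
-54 [[404.0, 278.0], [414.0, 298.0]]
-60 [[404.0, 286.0], [413.0, 306.0]]
```

Request:
carry_out(deltas=[0,0,0,0.0022,0.0039,0.04,1,0,0,0,0,0,0.035,1,0,0,0,0,0,0.02,1,0,0,0,0,0,0.004,1,0,0,0,0,0,0.002,1,0,0,0,0,0,0.002,1,0,0,0,0,0,0,1])

```text
clock: 14.22
eef_pos: [554.0, 169.4, 46.6]
tool_rot: [3.141, -0.001, 1.242]
force: [0.1, -0.5, -2.0]
width: 55.0
gripper_force: 64.1
```

Request:
carry_out(deltas=[0,0,0,0,0,0.001,1,0,0,0,0,0,0.001,1,0,0,0,0,0,0.0005,1,0,0,0,0,0,0,1])

```text
clock: 14.72
eef_pos: [553.7, 169.3, 44.1]
tool_rot: [3.141, -0.001, 1.242]
force: [-2.5, 0.2, 5.4]
width: 54.7
gripper_force: 64.9
```

Request:
carry_out(deltas=[0,0,0,0.002,0,-0.0005,1,0,0,0,0.002,0,0,1,0,0,0,0.002,0,0,1,0,0,0,0,0,0,1])

```text
clock: 15.22
eef_pos: [556.0, 174.9, 44.1]
tool_rot: [3.141, -0.0, 1.242]
force: [0.5, -2.0, 2.0]
width: 54.7
gripper_force: 64.7
```

Request:
carry_out(deltas=[0,0,0,0.0015,0,0,1,0,0,0,0.0015,0,0,1,0,0,0,0,0,0,1])

```text
clock: 15.6
eef_pos: [556.8, 177.9, 44.1]
tool_rot: [3.141, -0.0, 1.242]
force: [-0.6, -1.9, 2.8]
width: 54.6
gripper_force: 64.9
```

Request:
carry_out(deltas=[0,0,0,0.0015,0,0,1,0,0,0,0.0015,0,0,1,0,0,0,0,0,0,1])

```text
clock: 15.98
eef_pos: [557.5, 180.4, 44.1]
tool_rot: [3.142, 0.0, 1.242]
force: [-1.4, -2.9, 4.3]
width: 54.7
gripper_force: 65.0
```

Request:
carry_out(deltas=[0,0,0,0.0015,0,0,1,0,0,0,0.0015,0,0,1,0,0,0,0,0,0,1])

```text
clock: 16.35
eef_pos: [557.5, 180.4, 44.0]
tool_rot: [-3.141, 0.004, 1.241]
force: [-3.3, -8.2, 7.1]
width: 54.8
gripper_force: 65.5
```

Request:
carry_out(deltas=[0,0,0,-0.001,0,0,1,0,0,0,0,0,0,1,0,0,0,0,0,0,-0.5,0,0,0,0,0,0,-0.5,0,0,0,0,0,-0.01,-0.5,0,0,0,0,0,-0.03,-0.5,0,0,0,0,0,-0.03,-0.5,0,0,0,0,0,0,1])

```text
clock: 17.35
eef_pos: [560.0, 183.2, 116.7]
tool_rot: [3.138, -0.003, 1.242]
force: [0.4, 0.1, -1.1]
width: 47.3
gripper_force: 0.0
```

Run:
```python
from h import *
c=ctrl.calibration("wrist"); im=ctrl.get_image("wrist"); pickle.dump(c,open("w4.pkl","wb"))
cv2.imwrite("pics/w4.png",im[:,:,::-1]); print(tool()[0],ctrl.read_state()['width'])
```

```text
[558.82935006 183.20101737 115.22902827] 39.81036864219552
```

View pics/w4.png

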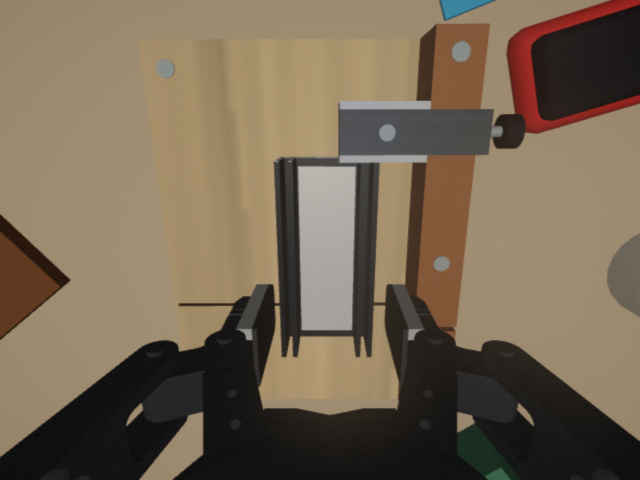

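w4 shows the sink lying fins up, parallel to the fence, with its far end (row 158) under the stop edge (row 162). The fence foot is at column 407 and the sink side at column 378, a gap of about 20 mm. Next I'll turn the closed fingers 90° and go into the land.

Run:
```python
from h import *
b=[549.5,183,-.329]; P=place(b,[(9,6,0)])[0]; P[2]=62; print(P,ctrl.read_state()['qpos'][6],delta(P,b[2]))
p,R=tool();print(delta(P,b[2],frm=(p,Ro.from_euler("xyz",[np.pi,0,b[2]]))))
```

```text
[559.95587417 185.77032406  62.        ] -0.16197709414104342 (array([-1.000e-02, -1.700e-01,  9.003e+01]), array([ 2.7,  0.1, 53.2]))
(array([0., 0., 0.]), array([ 0.2, -2.8, 53.2]))
```

Request:
carry_out(deltas=[0,0,10,0,0,0,1,0,0,10,0,0,0,1,0,0,10,0,0,0,1,0,0,10,0,0,0,1,0,0,10,0,0,0,1,0,0,10,0,0,0,1,0,0,10,0,0,0,1,0,0,10,0,0,0,1,0,0,10,0,0,0,1,0,0,0,0,0,0,1,0,0,0,0,0,0,1])

```text
clock: 18.77
eef_pos: [557.8, 182.5, 113.4]
tool_rot: [3.141, 0.001, -0.326]
force: [-0.1, -0.5, 0.0]
width: 0.5
gripper_force: 0.0
```

Run:
```python
from h import *
b=[549.5,183,-.329]; P=place(b,[(9,6,0)])[0]; P[2]=62; s=ctrl.read_state();print(s['qpos'][6],s['width'],s['force'],tool()[0],delta(P,b[2]))
```

```text
-1.3988629507406278 0.5042806500733663 [-0.12537905 -0.53762952  0.02979223] [557.81140126 182.47062918 113.42576642] (array([0.03, 0.05, 0.16]), array([ 1. , -3.8, 51.4]))
```

Request:
carry_out(deltas=[0,0,0,0.001,-0.0038,0.03,1,0,0,0,0,0,0.02,1,0,0,0,0,0,0.004,1,0,0,0,0,0,0.003,1,0,0,0,0,0,0.003,1,0,0,0,0,0,0,1])

```text
clock: 19.52
eef_pos: [560.5, 185.8, 54.3]
tool_rot: [-3.141, -0.0, -0.329]
force: [0.1, -0.6, -0.3]
width: -0.0
gripper_force: 0.0
```

Request:
carry_out(deltas=[0,0,0,0,0,0.003,1,0,0,0,0,0,0.003,1,0,0,0,0,0,0.002,1,0,0,0,0,0,0,1])

```text
clock: 20.02
eef_pos: [560.2, 185.7, 45.8]
tool_rot: [3.141, 0.0, -0.329]
force: [-0.2, -0.5, -0.2]
width: 0.1
gripper_force: 0.0
```

Request:
carry_out(deltas=[0,0,0,0,0,0.002,1,0,0,0,0,0,0.001,1,0,0,0,0,0,0.001,1,0,0,0,0,0,0,1])

```text
clock: 20.52
eef_pos: [560.3, 185.7, 42.0]
tool_rot: [3.142, 0.0, -0.329]
force: [-0.0, -0.2, 0.0]
width: -0.1
gripper_force: 0.0
```

Request:
carry_out(deltas=[0,0,0,0.003,0,0,1,0,0,0,0.003,0,0,1,0,0,0,0.002,0,0,1,0,0,0,0.002,0,0,1,0,0,0,0.003,0,0,1,0,0,0,0.003,0,0,1,0,0,0,0.003,0,0,1,0,0,0,0.003,0,0,1,0,0,0,0,0,0,1])

```text
clock: 21.65
eef_pos: [581.8, 178.3, 42.1]
tool_rot: [3.141, -0.001, -0.329]
force: [0.1, -0.1, 0.7]
width: -0.0
gripper_force: 0.0
```

Request:
carry_out(deltas=[0,0,0,0.002,0,0,1,0,0,0,0.002,0,0,1,0,0,0,0.001,0,0,1,0,0,0,0.001,0,0,1,0,0,0,0,0,0,1])

```text
clock: 22.28
eef_pos: [587.0, 176.7, 42.0]
tool_rot: [-3.142, -0.0, -0.329]
force: [-0.7, 0.4, 0.7]
width: -0.0
gripper_force: 0.5
```

Request:
carry_out(deltas=[0,0,0,0.001,0,0,1,0,0,0,0.001,0,0,1,0,0,0,0.001,0,0,1,0,0,0,0,0,0,1])

```text
clock: 22.78
eef_pos: [588.6, 176.1, 41.9]
tool_rot: [-3.141, 0.003, -0.329]
force: [-4.8, 1.0, 4.1]
width: 0.1
gripper_force: 2.8
```

Run:
```python
from h import *
w=ctrl.get_image("wrist")[:,:,::-1]; t=ctrl.get_image("top")[150:250,205:330,::-1]; s=ctrl.get_image("side")[170:250,295:395,::-1]
b=[549.5,183,-.329]; c=ctrl.calibration("wrist")
print(proj(c,place(b,[(60,57,18),(60,57,46),(15,57,18),(60,-63,46),(60,-40,18)])).round().tolist())
f=lambda a:cv2.resize(a,(300,240),interpolation=cv2.INTER_CUBIC)
cv2.imwrite("pics/m2.png",np.hstack([cv2.resize(w[:,:],(500,480))if 0 else w[:480,70:570],np.vstack([f(t),f(s)])]))
```

```text
[[210.0, 251.0], [185.0, 278.0], [219.0, 342.0], [522.0, 278.0], [436.0, 251.0]]
```

View pics/m2.png

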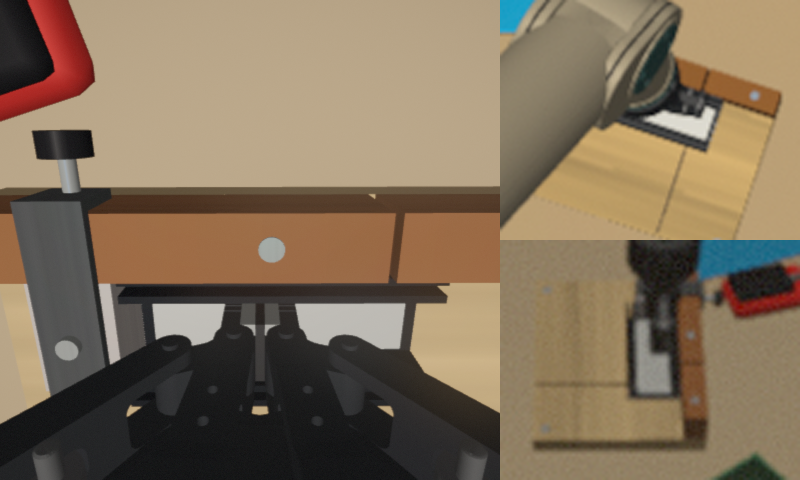

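m2: the sink's fence-side fins run parallel along the fence foot (columns 118–448), with the slot at (395,247). The end at the stop (column 118) could still have a 1–3 mm gap, so I'll nudge it from the free end before the final push.

Request:
carry_out(deltas=[0,0,0,-0.003,0,-0.001,1,0,0,0,-0.002,0,-0.02,1,0,0,0,-0.002,0,-0.025,1,0,0,0,0,0.03,0,1,0,0,0,0,0.03,0,1,0,0,0,0,0.03,0,1,0,0,0,0,0,0,1,0,0,0,0,0,0,1])

```text
clock: 23.92
eef_pos: [555.0, 93.6, 89.2]
tool_rot: [-3.14, -0.002, -0.329]
force: [-0.3, 0.9, 0.5]
width: 0.3
gripper_force: 0.0
```

Run:
```python
from h import *
b=[549.5,183,-.329]; P=place(b,[(33,-84,0)])[0]; P[2]=38.5; print(tool()[0],delta(P,b[2]))
```

```text
[554.99517336  93.58820318  89.18370321] (array([-0.1 , -0.09,  0.02]), array([-1.2,  1.2, 50.7]))
```

Request:
carry_out(deltas=[0,0,0,0,0.001,0.03,1,0,0,0,0,0,0.015,1,0,0,0,0,0,0.005,1,0,0,0,0,0,0,1,0,0,0,0,-0.002,0,1,0,0,0,0,-0.002,0,1,0,0,0,0,0,0,1])

```text
clock: 24.8
eef_pos: [555.2, 96.0, 38.3]
tool_rot: [-3.141, -0.0, -0.328]
force: [0.4, -0.3, -0.5]
width: 0.0
gripper_force: 0.0
```

Request:
carry_out(deltas=[0,0,0,0,-0.0015,0,1,0,0,0,0,-0.0015,0,1,0,0,0,0,-0.001,0,1,0,0,0,0,0,0,1])

```text
clock: 25.3
eef_pos: [556.2, 99.6, 38.0]
tool_rot: [-3.142, 0.0, -0.329]
force: [0.7, -0.9, 0.6]
width: 0.0
gripper_force: 0.0
```

Request:
carry_out(deltas=[0,0,0,0,-0.001,0,1,0,0,0,0,-0.001,0,1,0,0,0,0,-0.001,0,1,0,0,0,0,0,0,1])

```text
clock: 25.8
eef_pos: [557.2, 102.4, 38.0]
tool_rot: [-3.142, 0.0, -0.329]
force: [0.2, 0.2, -0.3]
width: 0.2
gripper_force: 0.0
```

Request:
carry_out(deltas=[0,0,0,0,-0.001,0,1,0,0,0,0,-0.001,0,1,0,0,0,0,-0.001,0,1,0,0,0,0,0,0,1])

```text
clock: 26.3
eef_pos: [558.2, 105.2, 38.0]
tool_rot: [-3.142, 0.0, -0.329]
force: [-0.1, -0.3, -0.5]
width: -0.1
gripper_force: 0.0
```

Request:
carry_out(deltas=[0,0,0,0,-0.001,0,1,0,0,0,0,-0.001,0,1,0,0,0,0,-0.001,0,1,0,0,0,0,0,0,1])

```text
clock: 26.8
eef_pos: [559.0, 107.5, 38.0]
tool_rot: [3.141, -0.0, -0.329]
force: [-0.8, -1.9, 0.1]
width: 0.1
gripper_force: 0.7
```

Request:
carry_out(deltas=[0,0,0,0,-0.001,0,1,0,0,0,0,-0.001,0,1,0,0,0,0,0,0,1])

```text
clock: 27.18
eef_pos: [559.0, 107.7, 38.0]
tool_rot: [3.138, 0.0, -0.33]
force: [-2.4, -6.1, 1.3]
width: 0.2
gripper_force: 3.0
```

Solid contact (6.5 N with no movement), so the sink is up to the stop. Returning into the land for the final push.

Request:
carry_out(deltas=[0,0,0,0,0.004,0,1,0,0,0,0,0.003,0,1,0,0,0,0,0,-0.03,1,0,0,0,0,0,-0.02,1,0,0,0,0,-0.03,0,1,0,0,0,0,-0.03,0,1,0,0,0,0,-0.02,0,1,0,0,0,0,0,0,1,0,0,0,0,0,0,1])

```text
clock: 28.3
eef_pos: [583.1, 177.8, 88.2]
tool_rot: [3.141, -0.0, -0.33]
force: [-0.4, -0.4, -0.5]
width: 0.3
gripper_force: 0.0
```

Run:
```python
from h import *
b=[549.5,183,-.329]; P=place(b,[(35.5,7,0)])[0]; P[2]=43; print(tool()[0],delta(P,b[2]))
```

```text
[583.09873865 177.84744265  88.24021219] (array([ 0.04, -0.01, -0.06]), array([ 2. , -1.1, 45.2]))
```

Request:
carry_out(deltas=[0,0,0,0.002,-0.001,0.025,1,0,0,0,0,0,0.015,1,0,0,0,0,0,0.005,1,0,0,0,0,0,0,1])

```text
clock: 28.8
eef_pos: [585.3, 178.6, 42.6]
tool_rot: [3.141, 0.001, -0.33]
force: [0.3, -0.4, 0.2]
width: -0.0
gripper_force: 0.0
```

Request:
carry_out(deltas=[0,0,0,0.0015,0,0,1,0,0,0,0.0015,0,0,1,0,0,0,0.001,0,0.001,1,0,0,0,0.001,0,0.001,1,0,0,0,0,0,0,1])

```text
clock: 29.42
eef_pos: [589.3, 178.1, 41.8]
tool_rot: [-3.141, 0.003, -0.329]
force: [-4.8, 0.7, 10.1]
width: 0.3
gripper_force: 7.2
```

Request:
carry_out(deltas=[0,0,0,0.001,0,0,1,0,0,0,0.001,0,0,1,0,0,0,0,0,0,1])

```text
clock: 29.8
eef_pos: [589.3, 178.1, 41.8]
tool_rot: [-3.141, 0.007, -0.328]
force: [-9.2, 1.6, 13.8]
width: 0.1
gripper_force: 10.0
```

Request:
carry_out(deltas=[0,0,0,0.0004,0,-0.0007,1,0,0,0,0,0,0,1,0,0,0,0,0,0,1])

```text
clock: 30.18
eef_pos: [589.3, 178.1, 41.9]
tool_rot: [-3.141, 0.007, -0.328]
force: [-8.0, 3.1, 9.4]
width: -0.1
gripper_force: 7.8
```

Run:
```python
from h import *
b=-.329
F=[]
for _ in range(4):
    ctrl.get_image("top"); F.append(ctrl.read_state()['force'])
F=np.array(F); print(F.round(1), "fence",-(F@[np.cos(b),np.sin(b),0]).round(1), "stop",(F@[-np.sin(b),np.cos(b),0]).round(1),ctrl.read_state()['clock'])
```

```text
[[-9.4  0.9  9.7]
 [-9.2  1.3  9.8]
 [-8.2  2.4  8.7]
 [-9.3  1.5 10.4]] fence [9.2 9.1 8.5 9.3] stop [-2.1 -1.7 -0.4 -1.6] 30.375
```

Request:
carry_out(deltas=[0,0,0,0.0004,0,0,1,0,0,0,0,0,0,1,0,0,0,0,0,0,1])

```text
clock: 30.75
eef_pos: [589.3, 178.1, 41.9]
tool_rot: [-3.141, 0.008, -0.328]
force: [-8.5, 2.2, 9.5]
width: -0.2
gripper_force: 8.5
```

Run:
```python
from h import *
print(ctrl.read_state()['force'],ctrl.finish_job())
```

```text
the job is handed in; nothing more can be done
[-8.47868678  2.17192421  9.49817244] None
```

I handed the job in at 30.8 s: the lid is on clear bench knob up, and the heat sink lies fins up against the fence and stop, held with about 9 N toward the fence and 9.5 N down, about 46 mm on the stop-block side of the slot.

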